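# Lock the drying rail and hang a print carrier behind its lip

### The arm

A 6-joint arm with a two-finger parallel gripper is mounted at the origin on the work surface. World frame = base frame: x ahead of the robot, y to its left, z up, the work surface at z = 0. Lengths are in m, angles in rad, forces in N, time in s.
With the tool pointing down it reaches from about 0.4 to 0.825 m from the base axis. Payload 7 kg.
Tool frame: the origin (TCP) lies on the centre line of the jaws, within the pads' length; the fingertips stand 22 mm ahead of it and the grasp point (between the pads) lies 3 mm ahead of it (arm.tcp_to_tips is the distance from the TCP to the fingertips, in m); z points along the fingers, y is the line along which they close (so a half turn about z gives the same grasp; the last joint's range is limited). The gripper opens to 88 mm and grips with 3 to 60 N. Pads are 19 mm wide; open, the fingers measure 130 mm over their backs; the gripper's body (78 mm by 193 mm) begins 47 mm behind the grasp point.
Start: joints at [1.626, 0.359, 0.012, 0, -1.224, -0.288], TCP at [0.156, 0.657, 0.249] pointing down, gripper open.
Joint ranges: [-3.07, 3.07], [-1.43, 2.12], [-1.02, 1.25], [-3.03, 1.67], [-3.05, -0], [-3.03, 3.03]. Speed limits (rad/s): [2.39, 2.39, 3.01, 3.14, 3.14, 3.14].

### API

Orientations are given as [roll, pitch, yaw] about the fixed x, y, z axes, in that order (R = Rz(yaw) Ry(pitch) Rx(roll)).
In Python, from station import arm gives the robot as it stands.
- The arm moves only by the tool jog_arm, never from a script. Its argument "targets" is a list of rows, each an object of numbers: "dx", "dy", "dz": the shift along the tool's x, y, z in mm; "rx", "ry", "rz": the turn, a rotation vector about the tool's x, y, z in rad; "gripper": the closure, from 0 (fully open) to 1 (shut). In form: [{"dx": .., "dy": .., "dz": .., "rx": .., "ry": .., "rz": .., "gripper": ..}, ...]. A call has exactly 8 rows; each row is the pose to reach, as a shift and turn from the pose commanded when the call began, along the tool's axes at that moment; what a row does not reach only later rows make up. A row lasts 1/12 s, in which the tool goes at most 41.7 mm and 7.16 degrees, less where a joint would pass 70% of its speed; a pose out of reach is approached as far as the arm can. A call with a gripper value outside its range is refused whole. The fingers move at their own pace and stop on an object; "force" is the grip in N (left out, the last holds). Time passes only in rows, so rows that repeat a pose let the fingers close, or fill a call up. It gives the time, the measured TCP pose, the force, the opening and the grip force at its end, in the units of the state.
- arm.get_state(): the state, without advancing time (a new reading comes with each control period).
- arm.grab_frame(name): name is "scene" or "top" or "wrist"; returns a dict with "frame" (420x560x3 uint8, red, green, blue), "z_map" (420x560 float32, m along the optical axis (not along the pixel's ray), 0 where there is no reading), "fx", "fy", "cx", "cy" (pixels), "distortion" ([k1, k2, p1, p2, k3] as OpenCV has them; the pictures are not rectified), "view" (4x4, takes a point from world to camera coordinates). Camera axes: x right, y down, z forward; pixel columns grow to the right and rows downward; lengths in m; the calibration is good to about 2 mm. A picture is of the moment at which its call begins.
- arm.job_done(): hands the job in; it is judged then, once.
The state is a dict: "t": time; "q": joint angles; "qd": joint speeds; "joint_efforts": joint torques, N m; "eef_pos": TCP position; "ee_rot": TCP orientation; "force": force on the tool from outside, world axes, zero at the start; "moment": the same for the moment, N m; "width": finger opening in m; "gripper_force": force on a finger pad.
Only numpy, scipy, OpenCV 4.12 (cv2) and the standard library are available. Lean on these libraries where they do the work, as an engineer would, in place of code of your own. Each camera call takes 0.05 s, during which the arm holds its last target. There are 200 camera calls.

### The job

First run the big hex jam nut at the end of the drying rail down (clockwise from above) until it is tight on the boss below it, so that the rail's height is locked. Then pick up the free-standing print carrier by its top tab, lift its two hook tips over the anti-jump lip on the robot's side of the rail, and lower it, still held, until both tips are fully down in the channel behind the lip. Let go so that it hangs upright, without shifting the carrier that already hangs there.

Things in the scene. Friction and masses are not known exactly. Their poses are not given: they have to be found in the camera images.
- rail: Fixed aluminium channel rail, 440 mm long along its y. Origin on the table under the channel's middle; x points to the back, away from the robot (yaw -0.3 to 0.15 rad), z up. Two posts behind it at y = +-207 mm; open underneath between them (underside at z = 134 mm). Free stretch for the middle of the new carrier: y = -140 to 10 mm.
- seat (a point): Middle of the rail's channel floor: (0, 0, 142) mm in the rail frame, axes as the rail. The channel is 22 mm wide inside (rail x = -10.5 to 11.5 mm); its back wall is 6 mm thick with its top at z = 176 mm.
- lip (a point): Middle of the top edge of the rail's front anti-jump lip (robot's side): (-13.5, 0, 160) mm in the rail frame. The lip is 6 mm thick and stands 18 mm above the channel floor, along the whole rail.
- nut (a joint): Turn of the hex jam nut on its upright stud, rad: grows clockwise seen from above, starts between 0 and 0.5, ends at 2.0, tight on the boss (hard stop). Drops 1.9 mm per rad. Friction about 0.12 N m; stays where left. At value q one pair of flats faces along the rail's x axis turned by -q about the vertical, the other pairs 60 degrees on.
- nut_mid (a point): Centre of the dark steel jam nut (50 mm across flats, 58 across corners, 28 high; spans 14 mm above and below this point); turns with it. On the levelling foot beyond the rail's -y end, at rail x = -20, y = -320 mm. Below it the fixed boss, 42 mm in diameter, top at z = 70 mm; a 28 mm stud passes through the nut, up to z = 120 mm. 50 mm clear all round.
- carrier: Loose aluminium C-shaped carrier, about 0.4 kg, 196 mm high, standing on the table, white domed print on its foot plate. Origin: underside, straight below tips and tab; x points from the uprights to the hook's open side, z up. Foot plate x = -30 to 38, y = +-45 mm, print top at z = 52 mm. Hung, its origin is 30 mm above the table; keep it 50 to 75 mm above the table while crossing the lip.
- tab (a point): Grip point (0, 0, 174) mm in the carrier frame, on the top tab: a plate 14 mm thick (x), 44 mm wide (y), from z = 148 to 196 mm. It stands on the bridge, x = -30 to 5, y = +-45, z = 138 to 148 mm.
- tip_left (a point): Middle of the bottom of the carrier's +y hook tip: (0, 35, 112) mm in the carrier frame. The tip hangs from the bridge, 10 mm thick (x), 16 mm wide (y).
- tip_right (a point): Middle of the bottom of the carrier's -y hook tip: (0, -35, 112) mm in the carrier frame. Same size as the other.
- upright (a point): Point between the carrier's two uprights, (-26, 0, 90) mm in the carrier frame. Uprights: x = -30 to -22 mm at y = +-35 mm. The lip goes into the 17 mm gap between uprights and tips; the uprights stay on the robot's side, carrier x along rail x.
- hung: A second loose carrier of the same shape with a round tub on its foot plate, already hanging in the rail at rail y = 110 to 150 mm. Leave it. Origin as for the carrier.
There are look-alikes about, which are no part of the job. Leave any blue look-alike of the carrier alone.

How it is judged:
By the outcome, as a careful person would: the job done as asked, in the order asked, and still so for the second after the job is handed in, with the robot touching nothing.
It also fails if it takes over 61 s, if anything falls off the work surface, if the arm or the gripper's body presses on something with over 40 N, if the wrist force passes 120 N, or if a joint passes its speed limit or range.

## Working session

There is one attempt and no reset: what is moved stays moved. The work goes in short steps, Python scripts to look and compute and a tool call to move; the robot and the scene stay as the last step left them, time stands still between calls to the robot, and variables do not carry over. Pictures are saved under pics/ and viewed, at most 10 in all, crops included, and the job is handed in when it is done.

Besides the shell and the picture viewer there is one more tool, called after "Emit:" as name(argument=value, ...), one argument or row to a line, values as JSON. jog_arm: Moves the arm, as the interface text tells. Its arguments: {"type":"object","properties":{"targets":{"type":"array","items":{"type":"object","properties":{"dx":{"type":"number"},"dy":{"type":"number"},"dz":{"type":"number"},"rx":{"type":"number"},"ry":{"type":"number"},"rz":{"type":"number"},"gripper":{"type":"number"}}}},"force":{"type":"number"}},"required":["targets"]}

```bash
mkdir -p pics; ls; cat > h.py <<'E'
import numpy as np, cv2
from station import arm
from scipy.spatial.transform import Rotation as R
def save(f,n): cv2.imwrite('pics/'+n,cv2.cvtColor(f['frame'],cv2.COLOR_RGB2BGR))
def K(f): return np.array([[f['fx'],0,f['cx']],[0,f['fy'],f['cy']],[0,0,1.]])
def ray(f,px):
    p=cv2.undistortPoints(np.array(px,float).reshape(-1,1,2),K(f),np.array(f['distortion'],float)).reshape(-1,2)
    V=np.array(f['view']); d=np.c_[p,np.ones(len(p))]@V[:3,:3]; o=-V[:3,:3].T@V[:3,3]
    return o,d
def plane(f,px,z):
    o,d=ray(f,px); return o+d*((z-o[2])/d[:,2])[:,None]
def cloud(f):
    h,w=f['z_map'].shape; v,u=np.mgrid[:h,:w]
    o,d=ray(f,np.stack([u,v],-1).reshape(-1,2)); P=o+d*f['z_map'].reshape(-1,1)
    P[f['z_map'].ravel()==0]=np.nan
    return P.reshape(h,w,3)
E
python3 - <<'E'
from h import *
import pickle
s=arm.get_state(); print(s)
fs={n:arm.grab_frame(n) for n in('scene','top','wrist')}
pickle.dump(fs,open('f0.pkl','wb'))
for n,f in fs.items():
    save(f,n+'0.png'); V=f['view']; print(n,-V[:3,:3].T@V[:3,3],V[2,:3],f['fx'])
E
```

```text
pics
{'t': 0.0, 'q': array([ 1.62614967e+00,  3.59377725e-01,  1.10333749e-02, -3.83247312e-04,
       -1.22408711e+00, -2.88070379e-01]), 'qd': array([ 0.00033948, -0.0011753 , -0.00128566,  0.00170174,  0.00073016,
        0.00200907]), 'joint_efforts': array([ 2.11029233e-03, -5.82720172e+01,  2.93057656e+01,  6.99679077e+00,
        7.02322679e-03, -1.52330790e-04]), 'eef_pos': array([0.1555979 , 0.65634003, 0.24761152]), 'ee_rot': array([ 3.13992254e+00, -1.19165594e-04, -2.32847462e-01]), 'force': array([-0.13469416,  0.33636988,  1.08362034]), 'moment': array([0.0145446 , 0.02307792, 0.02490437]), 'gripper_force': 0.0, 'width': 0.08752924961052509}
scene [1.0228108  0.30301067 0.7466948 ] [-0.67010213 -0.24149843 -0.70188435] 391.68958122595944
top [0.28550512 0.0689806  1.21867617] [ 0.11312967  0.00301794 -0.99357565] 521.4279339541964
wrist [0.2296414  0.63940769 0.38403494] [-0.27171909  0.06236227 -0.96035394] 301.3208216025042
```

View pics/scene0.png

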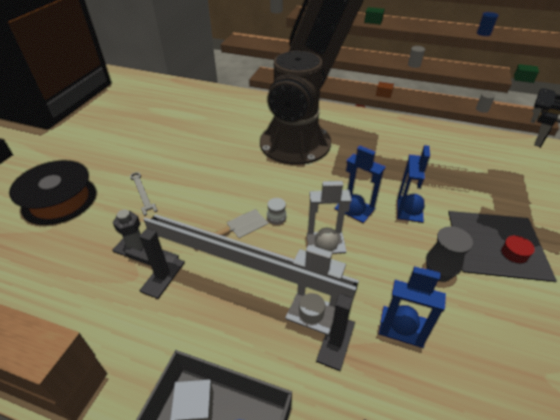

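View pics/top0.png

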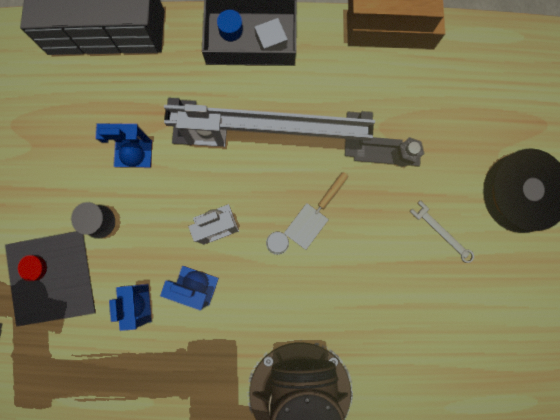

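The top view shows the grey free carrier at (212,224), three blue look-alikes at (130,145), (190,287) and (130,307), the hung carrier at (203,125), the rail from (167,115) to (372,130), and the nut at (410,150). Next I'll take cloud measurements and enlarged crops of the carrier and nut.

```bash
python3 - <<'E'
from h import *
import pickle
fs=pickle.load(open('f0.pkl','rb'))
t=fs['top'];s=fs['scene']
a=cv2.resize(t['frame'][185:260,170:270],None,fx=4,fy=4,interpolation=2)
b=cv2.resize(t['frame'][120:195,350:450],None,fx=4,fy=4,interpolation=2)
c=cv2.resize(s['frame'][170:270,290:400],(400,300),interpolation=2)
d=cv2.resize(s['frame'][190:270,90:200],(400,300),interpolation=2)
im=np.vstack([np.hstack([a,b]),np.hstack([c,d])]); cv2.imwrite('pics/crop1.png',im[...,::-1])
for n in('top','scene'):
    f=fs[n];P=cloud(f);hsv=cv2.cvtColor(f['frame'],cv2.COLOR_RGB2HSV)
    grey=(hsv[...,1]<60)
    m=grey&(P[...,2]>.185)&(P[...,2]<.215)&(P[...,0]>.3)&(P[...,0]<.75)&(abs(P[...,1])<.4)
    nl,lab,st,ce=cv2.connectedComponentsWithStats(m.astype(np.uint8))
    for i in range(1,nl):
        if st[i,4]>15:
            Q=P[lab==i]; print(n,'tabtop',st[i],Q.mean(0).round(4)); r=cv2.minAreaRect((Q[:,:2]*1000).astype(np.float32)); print(r)
    for lo,hi in((.168,.184),(.153,.165),(.136,.15),(.09,.13)):
        m=(P[...,2]>lo)&(P[...,2]<hi)&(P[...,0]>.35)&(P[...,0]<.8)&(abs(P[...,1])<.5)&(hsv[...,2]>(0 if hi<.14 else 60))&grey
        nl,lab,st,ce=cv2.connectedComponentsWithStats(m.astype(np.uint8))
        for i in range(1,nl):
            if st[i,4]>25:
                Q=P[lab==i]; r=cv2.minAreaRect((Q[:,:2]*1000).astype(np.float32)); print(n,lo,hi,st[i],np.median(Q,0).round(4),r)
E
```

```text
top tabtop [186 109  23   9  97] [0.5914 0.2218 0.2004]
((591.575927734375, 223.4071502685547), (12.928149223327637, 43.3192253112793), 11.498777389526367)
top tabtop [195 211  23  15 172] [0.3819 0.1988 0.1949]
((382.2151184082031, 199.15676879882812), (14.124610900878906, 44.419918060302734), 21.529455184936523)
top 0.168 0.184 [164 105  21   5  80] [0.6149 0.2764 0.1748] ((615.5798950195312, 276.4342346191406), (43.48337173461914, 7.765677452087402), 82.34994506835938)
top 0.168 0.184 [207 108 168  16 645] [0.5996 0.0307 0.1752] ((600.6427612304688, 33.37306213378906), (347.7607727050781, 9.392409324645996), 86.70671844482422)
top 0.168 0.184 [176 111  45  21 649] [0.5816 0.2239 0.1775] ((584.6927490234375, 225.1392822265625), (89.62586212158203, 37.1814079284668), 86.1465072631836)
top 0.153 0.165 [272 116  96  10 161] [ 0.5941 -0.0293  0.1591] ((593.8442993164062, -28.447181701660156), (201.2322998046875, 2.9360544681549072), 86.9415512084961)
top 0.153 0.165 [164 120  13   4  43] [0.5873 0.2865 0.1586] ((588.3521118164062, 286.9107666015625), (26.66404914855957, 7.3166775703430
[... 3712 characters left out ...]
6, 16.814199447631836), 19.35338592529297)
scene 0.09 0.13 [113 210  25  22 397] [ 0.5588 -0.2295  0.1014] ((552.409423828125, -235.64137268066406), (51.989356994628906, 52.100040435791016), 52.34016036987305)
scene 0.09 0.13 [436 227  35  32 851] [0.3967 0.4674 0.1184] ((386.0964660644531, 467.42291259765625), (64.26866912841797, 70.77359008789062), 88.4308090209961)
scene 0.09 0.13 [142 240  21  19 207] [ 0.6189 -0.1173  0.1103] ((614.2484741210938, -122.81478118896484), (19.654767990112305, 34.646366119384766), 40.497657775878906)
scene 0.09 0.13 [333 311  16  16 169] [0.6439 0.2846 0.1104] ((642.09521484375, 287.1683044433594), (13.291304588317871, 30.65227699279785), 24.113704681396484)
```

View pics/crop1.png

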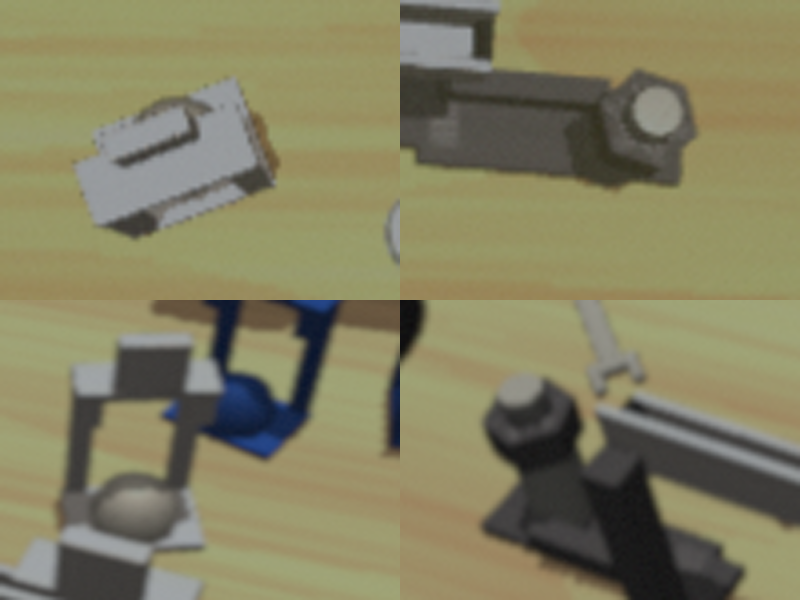

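The crop confirms the target. The grey carrier with the white domed print at top (212,224) and scene (325,215) is the one meant; the three similar ones are blue, and the one at (203,125) is already hanging. The dark hex nut on its stud is at top (410,150) and scene (127,222). I'll move to the nut first.

```bash
cat >> h.py <<'E'
import json,sys
def rows(cmd,wps):
    """cmd=[x,y,z,yaw] (m); prints tool-frame shifts for world waypoints"""
    c,s=np.cos(cmd[3]),np.sin(cmd[3])
    for w in wps:
        d=(np.array(w[:3])-cmd[:3])*1000
        print('dx %.1f dy %.1f dz %.1f rz %.3f'%(c*d[0]+s*d[1], s*d[0]-c*d[1], -d[2], cmd[3]-w[3]))
E
python3 -c "
from h import *
a=[.156,.657,.249,-.233];b=[.36,.46,.32,-.5];c=[.48,.16,.32,-.96];d=[.55,-.1,.32,-.96];e=[.551,-.237,.24,-.96]
rows(a,[b]);rows(b,[c]);rows(c,[d]);rows(d,[e])"
```

```text
dx 244.0 dy 144.6 dz -71.0 rz 0.267
dx 249.1 dy 205.7 dz -0.0 rz 0.460
dx 253.1 dy 91.8 dz -0.0 rz 0.000
dx 112.8 dy 77.8 dz 80.0 rz 0.000
```

Emit:
jog_arm(
  targets=[
    {"dx":244,"dy":145,"dz":-71,"rz":0.267,"gripper":0},
    {"dx":244,"dy":145,"dz":-71,"rz":0.267,"gripper":0},
    {"dx":244,"dy":145,"dz":-71,"rz":0.267,"gripper":0},
    {"dx":244,"dy":145,"dz":-71,"rz":0.267,"gripper":0},
    {"dx":244,"dy":145,"dz":-71,"rz":0.267,"gripper":0},
    {"dx":244,"dy":145,"dz":-71,"rz":0.267,"gripper":0},
    {"dx":244,"dy":145,"dz":-71,"rz":0.267,"gripper":0},
    {"dx":244,"dy":145,"dz":-71,"rz":0.267,"gripper":0},
  ],
)

```text
invalid input at $.targets[0]: expected keys dx, dy, dz, rx, ry, rz, gripper
```

Emit:
jog_arm(
  targets=[
    {"dx":249,"dy":206,"dz":0,"rz":0.46,"gripper":0},
    {"dx":249,"dy":206,"dz":0,"rz":0.46,"gripper":0},
    {"dx":249,"dy":206,"dz":0,"rz":0.46,"gripper":0},
    {"dx":249,"dy":206,"dz":0,"rz":0.46,"gripper":0},
    {"dx":249,"dy":206,"dz":0,"rz":0.46,"gripper":0},
    {"dx":249,"dy":206,"dz":0,"rz":0.46,"gripper":0},
    {"dx":249,"dy":206,"dz":0,"rz":0.46,"gripper":0},
    {"dx":249,"dy":206,"dz":0,"rz":0.46,"gripper":0},
  ],
)

```text
invalid input at $.targets[0]: expected keys dx, dy, dz, rx, ry, rz, gripper
```

Emit:
jog_arm(
  targets=[
    {"dx":253,"dy":92,"dz":0,"rz":0,"gripper":0},
    {"dx":253,"dy":92,"dz":0,"rz":0,"gripper":0},
    {"dx":253,"dy":92,"dz":0,"rz":0,"gripper":0},
    {"dx":253,"dy":92,"dz":0,"rz":0,"gripper":0},
    {"dx":253,"dy":92,"dz":0,"rz":0,"gripper":0},
    {"dx":253,"dy":92,"dz":0,"rz":0,"gripper":0},
    {"dx":253,"dy":92,"dz":0,"rz":0,"gripper":0},
    {"dx":253,"dy":92,"dz":0,"rz":0,"gripper":0},
  ],
)

```text
invalid input at $.targets[0]: expected keys dx, dy, dz, rx, ry, rz, gripper
```

Emit:
jog_arm(
  targets=[
    {"dx":113,"dy":78,"dz":80,"gripper":0},
    {"dx":113,"dy":78,"dz":80,"gripper":0},
    {"dx":113,"dy":78,"dz":80,"gripper":0},
    {"dx":113,"dy":78,"dz":80,"gripper":0},
    {"dx":113,"dy":78,"dz":80,"gripper":0},
    {"dx":113,"dy":78,"dz":80,"gripper":0},
    {"dx":113,"dy":78,"dz":80,"gripper":0},
    {"dx":113,"dy":78,"dz":80,"gripper":0},
  ],
)

```text
invalid input at $.targets[0]: expected keys dx, dy, dz, rx, ry, rz, gripper
```

```bash
python3 - <<'E'
from h import *
import pickle
s=arm.get_state(); print(s['t'],s['eef_pos'],s['ee_rot'],s['q'],s['force'])
f=arm.grab_frame('wrist'); pickle.dump(f,open('w1.pkl','wb')); save(f,'w1.png')
E
```

```text
0.15 [0.15568556 0.65645903 0.24785405] [ 3.14032272e+00 -1.49268140e-04 -2.32910958e-01] [ 1.62608270e+00  3.59229493e-01  1.13074765e-02 -2.31613504e-04
 -1.22413431e+00 -2.88118592e-01] [-0.0595786  -0.17166673  0.36245079]
```

View pics/w1.png

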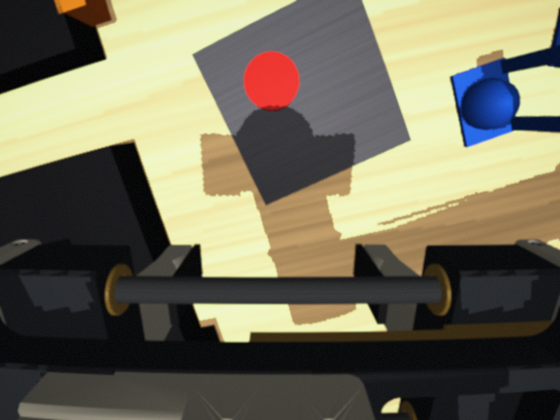

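The moves were refused because every key is required. This wrist picture is still at the start pose: red disc at (271,80), and the gripper's bar covers the TCP region at the bottom. I'll therefore view the nut from about 60 mm back along tool x.

Emit:
jog_arm(
  targets=[
    {"dx":244,"dy":145,"dz":-71,"rx":0,"ry":0,"rz":0.267,"gripper":0},
    {"dx":244,"dy":145,"dz":-71,"rx":0,"ry":0,"rz":0.267,"gripper":0},
    {"dx":244,"dy":145,"dz":-71,"rx":0,"ry":0,"rz":0.267,"gripper":0},
    {"dx":244,"dy":145,"dz":-71,"rx":0,"ry":0,"rz":0.267,"gripper":0},
    {"dx":244,"dy":145,"dz":-71,"rx":0,"ry":0,"rz":0.267,"gripper":0},
    {"dx":244,"dy":145,"dz":-71,"rx":0,"ry":0,"rz":0.267,"gripper":0},
    {"dx":244,"dy":145,"dz":-71,"rx":0,"ry":0,"rz":0.267,"gripper":0},
    {"dx":244,"dy":145,"dz":-71,"rx":0,"ry":0,"rz":0.267,"gripper":0},
  ],
)

```text
t: 0.87
eef_pos: [0.3636, 0.4557, 0.3223]
ee_rot: [-3.139, -0.001, -0.503]
force: [-1.9, 0.4, 1.4]
width: 0.0879
gripper_force: 0.0
```

Emit:
jog_arm(
  targets=[
    {"dx":249,"dy":206,"dz":0,"rx":0,"ry":0,"rz":0.46,"gripper":0},
    {"dx":249,"dy":206,"dz":0,"rx":0,"ry":0,"rz":0.46,"gripper":0},
    {"dx":249,"dy":206,"dz":0,"rx":0,"ry":0,"rz":0.46,"gripper":0},
    {"dx":249,"dy":206,"dz":0,"rx":0,"ry":0,"rz":0.46,"gripper":0},
    {"dx":249,"dy":206,"dz":0,"rx":0,"ry":0,"rz":0.46,"gripper":0},
    {"dx":249,"dy":206,"dz":0,"rx":0,"ry":0,"rz":0.46,"gripper":0},
    {"dx":249,"dy":206,"dz":0,"rx":0,"ry":0,"rz":0.46,"gripper":0},
    {"dx":249,"dy":206,"dz":0,"rx":0,"ry":0,"rz":0.46,"gripper":0},
  ],
)

```text
t: 1.53
eef_pos: [0.4798, 0.1566, 0.3198]
ee_rot: [-3.141, -0.0, -0.96]
force: [0.2, 0.6, -1.0]
width: 0.0877
gripper_force: 0.0
```

```bash
python3 -c "
from h import *
c=[.48,.16,.32,-.96];e=[.517,-.188,.26,-.96];
rows(c,[[.51,-.10,.30,-.96]]);rows([.51,-.10,.30,-.96],[e]);print(arm.get_state()['eef_pos'])"
```

```text
dx 230.2 dy 124.5 dz 20.0 rz 0.000
dx 76.1 dy 44.7 dz 40.0 rz 0.000
[0.47977761 0.15657692 0.31984495]
```

Emit:
jog_arm(
  targets=[
    {"dx":230,"dy":125,"dz":20,"rx":0,"ry":0,"rz":0,"gripper":0},
    {"dx":230,"dy":125,"dz":20,"rx":0,"ry":0,"rz":0,"gripper":0},
    {"dx":230,"dy":125,"dz":20,"rx":0,"ry":0,"rz":0,"gripper":0},
    {"dx":230,"dy":125,"dz":20,"rx":0,"ry":0,"rz":0,"gripper":0},
    {"dx":230,"dy":125,"dz":20,"rx":0,"ry":0,"rz":0,"gripper":0},
    {"dx":230,"dy":125,"dz":20,"rx":0,"ry":0,"rz":0,"gripper":0},
    {"dx":230,"dy":125,"dz":20,"rx":0,"ry":0,"rz":0,"gripper":0},
    {"dx":230,"dy":125,"dz":20,"rx":0,"ry":0,"rz":0,"gripper":0},
  ],
)

```text
t: 2.2
eef_pos: [0.5087, -0.1038, 0.2988]
ee_rot: [3.14, 0.0, -0.964]
force: [0.4, 0.3, -0.8]
width: 0.0877
gripper_force: 0.0
```

Emit:
jog_arm(
  targets=[
    {"dx":76,"dy":45,"dz":40,"rx":0,"ry":0,"rz":0,"gripper":0},
    {"dx":76,"dy":45,"dz":40,"rx":0,"ry":0,"rz":0,"gripper":0},
    {"dx":76,"dy":45,"dz":40,"rx":0,"ry":0,"rz":0,"gripper":0},
    {"dx":76,"dy":45,"dz":40,"rx":0,"ry":0,"rz":0,"gripper":0},
    {"dx":76,"dy":45,"dz":40,"rx":0,"ry":0,"rz":0,"gripper":0},
    {"dx":76,"dy":45,"dz":40,"rx":0,"ry":0,"rz":0,"gripper":0},
    {"dx":76,"dy":45,"dz":40,"rx":0,"ry":0,"rz":0,"gripper":0},
    {"dx":76,"dy":45,"dz":40,"rx":0,"ry":0,"rz":0,"gripper":0},
  ],
)

```text
t: 2.87
eef_pos: [0.5162, -0.1879, 0.2604]
ee_rot: [-3.14, -0.001, -0.958]
force: [0.6, -0.5, 0.2]
width: 0.0877
gripper_force: 0.0
```

```bash
python3 - <<'E'
from h import *
import pickle
s=arm.get_state(); print(s['t'],s['eef_pos'],s['ee_rot'],s['q'],s['force'])
f=arm.grab_frame('wrist'); pickle.dump(f,open('w1.pkl','wb')); save(f,'w2.png')
P=cloud(f); z=P[...,2]
for lo,hi in((.092,.110),(.113,.126)):
    m=(z>lo)&(z<hi)&(np.hypot(P[...,0]-.551,P[...,1]+.2375)<.04)
    Q=P[m]; print(len(Q),np.median(Q,0)); h=cv2.convexHull((Q[:,:2]*1000).astype(np.float32))
    ap=cv2.approxPolyDP(h,4,True)[:,0]; print(ap, cv2.minEnclosingCircle(h)); 
    e=np.roll(ap,-1,0)-ap; print([(round(float(np.degrees(np.arctan2(v[1],v[0]))%60),1),round(float(np.hypot(*v)),1)) for v in e])
E
```

```text
2.8667 [ 0.51622632 -0.18788957  0.26038624] [-3.14038455e+00 -8.41148771e-04 -9.58318814e-01] [ 7.58896043e-03  1.43617057e-01 -2.49942397e-01  5.29381771e-06
 -1.17576479e+00  6.04887027e-01] [ 0.63654676 -0.52384388  0.19133333]
1555 [ 0.55268598 -0.23892081  0.10156569]
[[ 579.71106 -231.2972 ]
 [ 561.2141  -210.87872]
 [ 532.40393 -215.5807 ]
 [ 523.5168  -243.253  ]
 [ 542.53955 -264.19516]
 [ 570.87994 -258.6098 ]] ((551.6419677734375, -237.09524536132812), 28.861434936523438)
[(12.2, 27.6), (9.3, 29.2), (12.2, 29.1), (12.3, 28.3), (11.1, 28.9), (12.1, 28.7)]
818 [ 0.55166927 -0.2375304   0.11998709]
[[ 566.3914  -239.7388 ]
 [ 561.2665  -225.82613]
 [ 552.05066 -222.20003]
 [ 536.3744  -235.4579 ]
 [ 540.82336 -247.91219]
 [ 553.02344 -252.3801 ]] ((551.4239501953125, -237.26202392578125), 15.202549934387207)
[(50.2, 14.8), (38.5, 9.9), (40.2, 20.5), (49.7, 13.2), (39.9, 13.0), (43.4, 18.4)]
```

View pics/w2.png

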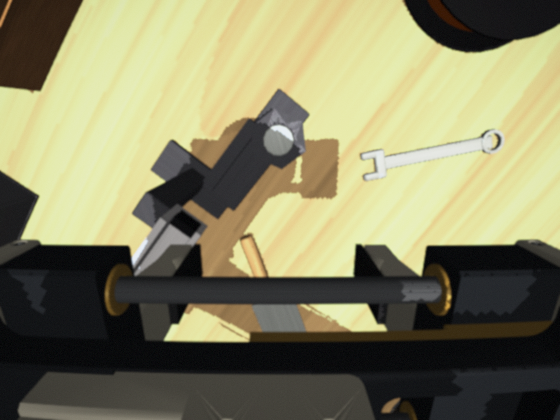

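The wrist picture shows the hex nut at (278,135) with its stud and the loose wrench at (430,160). The hex normal gives q0 ≈ 0.26 rad and the nut top is at z = 0.1016, so 1.74 rad remain. I'll do two strokes with the jaw line kept clear of the rail end.

```bash
python3 -c "
from h import *
a=[.517,-.188,.26,-.96];b=[.552,-.237,.20,-1.892];c=[.552,-.237,.098,-1.892]
rows(a,[b])"
```

```text
dx 60.2 dy -0.6 dz 60.0 rz 0.932
```

Emit:
jog_arm(
  targets=[
    {"dx":60,"dy":-0.5,"dz":60,"rx":0,"ry":0,"rz":0.932,"gripper":0},
    {"dx":60,"dy":-0.5,"dz":60,"rx":0,"ry":0,"rz":0.932,"gripper":0},
    {"dx":60,"dy":-0.5,"dz":60,"rx":0,"ry":0,"rz":0.932,"gripper":0},
    {"dx":60,"dy":-0.5,"dz":60,"rx":0,"ry":0,"rz":0.932,"gripper":0},
    {"dx":60,"dy":-0.5,"dz":60,"rx":0,"ry":0,"rz":0.932,"gripper":0},
    {"dx":60,"dy":-0.5,"dz":60,"rx":0,"ry":0,"rz":0.932,"gripper":0},
    {"dx":60,"dy":-0.5,"dz":60,"rx":0,"ry":0,"rz":0.932,"gripper":0},
    {"dx":60,"dy":-0.5,"dz":60,"rx":0,"ry":0,"rz":0.932,"gripper":0},
  ],
)

```text
t: 3.58
eef_pos: [0.551, -0.2372, 0.1999]
ee_rot: [-3.141, 0.0, -1.898]
force: [0.3, -0.4, -0.6]
width: 0.0877
gripper_force: 0.0
```

Emit:
jog_arm(
  targets=[
    {"dx":0,"dy":0,"dz":0,"rx":0,"ry":0,"rz":0,"gripper":0},
    {"dx":0,"dy":0,"dz":20,"rx":0,"ry":0,"rz":0,"gripper":0},
    {"dx":0,"dy":0,"dz":40,"rx":0,"ry":0,"rz":0,"gripper":0},
    {"dx":0,"dy":0,"dz":60,"rx":0,"ry":0,"rz":0,"gripper":0},
    {"dx":0,"dy":0,"dz":80,"rx":0,"ry":0,"rz":0,"gripper":0},
    {"dx":0,"dy":0,"dz":95,"rx":0,"ry":0,"rz":0,"gripper":0},
    {"dx":0,"dy":0,"dz":102,"rx":0,"ry":0,"rz":0,"gripper":0},
    {"dx":0,"dy":0,"dz":102,"rx":0,"ry":0,"rz":0,"gripper":0},
  ],
)

```text
t: 4.25
eef_pos: [0.5499, -0.2373, 0.0961]
ee_rot: [3.139, -0.0, -1.89]
force: [-0.1, -0.5, 1.3]
width: 0.0877
gripper_force: 0.0
```

Emit:
jog_arm(
  targets=[
    {"dx":0,"dy":-1.5,"dz":0,"rx":0,"ry":0,"rz":0,"gripper":0.2},
    {"dx":0,"dy":-1.5,"dz":0,"rx":0,"ry":0,"rz":0,"gripper":0.35},
    {"dx":0,"dy":-1.5,"dz":0,"rx":0,"ry":0,"rz":0,"gripper":0.6},
    {"dx":0,"dy":-1.5,"dz":0,"rx":0,"ry":0,"rz":0,"gripper":0.6},
    {"dx":0,"dy":-1.5,"dz":0,"rx":0,"ry":0,"rz":0,"gripper":0.6},
    {"dx":0,"dy":-1.5,"dz":0,"rx":0,"ry":0,"rz":0,"gripper":0.6},
    {"dx":0,"dy":-1.5,"dz":0,"rx":0,"ry":0,"rz":0,"gripper":0.6},
    {"dx":0,"dy":-1.5,"dz":0,"rx":0,"ry":0,"rz":0,"gripper":0.6},
  ],
  force=35,
)

```text
t: 4.92
eef_pos: [0.5508, -0.2379, 0.0978]
ee_rot: [3.139, -0.0, -1.892]
force: [-4.2, 2.9, 6.2]
width: 0.0499
gripper_force: 35.0
```

Emit:
jog_arm(
  targets=[
    {"dx":0,"dy":0,"dz":0.2,"rx":0,"ry":0,"rz":0.1,"gripper":0.6},
    {"dx":0,"dy":0,"dz":0.4,"rx":0,"ry":0,"rz":0.2,"gripper":0.6},
    {"dx":0,"dy":0,"dz":0.6,"rx":0,"ry":0,"rz":0.3,"gripper":0.6},
    {"dx":0,"dy":0,"dz":0.8,"rx":0,"ry":0,"rz":0.4,"gripper":0.6},
    {"dx":0,"dy":0,"dz":1.0,"rx":0,"ry":0,"rz":0.5,"gripper":0.6},
    {"dx":0,"dy":0,"dz":1.2,"rx":0,"ry":0,"rz":0.6,"gripper":0.6},
    {"dx":0,"dy":0,"dz":1.3,"rx":0,"ry":0,"rz":0.7,"gripper":0.6},
    {"dx":0,"dy":0,"dz":1.3,"rx":0,"ry":0,"rz":0.7,"gripper":0.6},
  ],
)

```text
t: 5.58
eef_pos: [0.5506, -0.2378, 0.0964]
ee_rot: [3.14, -0.002, -2.598]
force: [-4.9, 4.3, 5.8]
width: 0.0497
gripper_force: 34.9
```

Emit:
jog_arm(
  targets=[
    {"dx":0,"dy":0,"dz":0,"rx":0,"ry":0,"rz":0,"gripper":0},
    {"dx":0,"dy":0,"dz":0,"rx":0,"ry":0,"rz":0,"gripper":0},
    {"dx":0,"dy":0,"dz":0,"rx":0,"ry":0,"rz":0,"gripper":0},
    {"dx":0,"dy":0,"dz":0,"rx":0,"ry":0,"rz":0,"gripper":0},
    {"dx":0,"dy":0,"dz":0,"rx":0,"ry":0,"rz":0,"gripper":0},
    {"dx":0,"dy":0,"dz":0,"rx":0,"ry":0,"rz":0,"gripper":0},
    {"dx":0,"dy":0,"dz":0,"rx":0,"ry":0,"rz":0,"gripper":0},
    {"dx":0,"dy":0,"dz":0,"rx":0,"ry":0,"rz":0,"gripper":0},
  ],
)

```text
t: 6.25
eef_pos: [0.5521, -0.2383, 0.0962]
ee_rot: [-3.142, -0.0, -2.592]
force: [0.4, 0.1, -0.8]
width: 0.0872
gripper_force: 0.0
```

Emit:
jog_arm(
  targets=[
    {"dx":0,"dy":0,"dz":0,"rx":0,"ry":0,"rz":-0.12,"gripper":0},
    {"dx":0,"dy":0,"dz":0,"rx":0,"ry":0,"rz":-0.24,"gripper":0},
    {"dx":0,"dy":0,"dz":0,"rx":0,"ry":0,"rz":-0.36,"gripper":0},
    {"dx":0,"dy":0,"dz":0,"rx":0,"ry":0,"rz":-0.48,"gripper":0},
    {"dx":0,"dy":0,"dz":0,"rx":0,"ry":0,"rz":-0.6,"gripper":0},
    {"dx":0,"dy":0,"dz":0,"rx":0,"ry":0,"rz":-0.72,"gripper":0},
    {"dx":0,"dy":0,"dz":0,"rx":0,"ry":0,"rz":-0.84,"gripper":0},
    {"dx":0,"dy":0,"dz":0,"rx":0,"ry":0,"rz":-0.95,"gripper":0},
  ],
)

```text
t: 6.92
eef_pos: [0.5521, -0.2383, 0.0962]
ee_rot: [3.142, -0.0, -1.636]
force: [0.4, 0.3, -0.7]
width: 0.0879
gripper_force: 0.0
```

Emit:
jog_arm(
  targets=[
    {"dx":0,"dy":0,"dz":0,"rx":0,"ry":0,"rz":-0.097,"gripper":0.2},
    {"dx":0,"dy":0,"dz":0,"rx":0,"ry":0,"rz":-0.097,"gripper":0.35},
    {"dx":0,"dy":0,"dz":0,"rx":0,"ry":0,"rz":-0.097,"gripper":0.6},
    {"dx":0,"dy":0,"dz":0,"rx":0,"ry":0,"rz":-0.097,"gripper":0.6},
    {"dx":0,"dy":0,"dz":0,"rx":0,"ry":0,"rz":-0.097,"gripper":0.6},
    {"dx":0,"dy":0,"dz":0,"rx":0,"ry":0,"rz":-0.097,"gripper":0.6},
    {"dx":0,"dy":0,"dz":0,"rx":0,"ry":0,"rz":-0.097,"gripper":0.6},
    {"dx":0,"dy":0,"dz":0,"rx":0,"ry":0,"rz":-0.097,"gripper":0.6},
  ],
)

```text
t: 7.58
eef_pos: [0.551, -0.2383, 0.0961]
ee_rot: [3.14, 0.0, -1.546]
force: [-4.3, 0.0, 3.4]
width: 0.0495
gripper_force: 35.0
```

Emit:
jog_arm(
  targets=[
    {"dx":0,"dy":0,"dz":0.2,"rx":0,"ry":0,"rz":0.12,"gripper":0.6},
    {"dx":0,"dy":0,"dz":0.4,"rx":0,"ry":0,"rz":0.24,"gripper":0.6},
    {"dx":0,"dy":0,"dz":0.7,"rx":0,"ry":0,"rz":0.36,"gripper":0.6},
    {"dx":0,"dy":0,"dz":0.9,"rx":0,"ry":0,"rz":0.48,"gripper":0.6},
    {"dx":0,"dy":0,"dz":1.1,"rx":0,"ry":0,"rz":0.6,"gripper":0.6},
    {"dx":0,"dy":0,"dz":1.3,"rx":0,"ry":0,"rz":0.7,"gripper":0.6},
    {"dx":0,"dy":0,"dz":1.5,"rx":0,"ry":0,"rz":0.8,"gripper":0.6},
    {"dx":0,"dy":0,"dz":1.7,"rx":0,"ry":0,"rz":0.9,"gripper":0.6},
  ],
)

```text
t: 8.25
eef_pos: [0.5505, -0.238, 0.0944]
ee_rot: [3.139, -0.002, -2.45]
force: [-6.3, 1.8, 5.7]
width: 0.0497
gripper_force: 35.0
```

Emit:
jog_arm(
  targets=[
    {"dx":0,"dy":0,"dz":0.1,"rx":0,"ry":0,"rz":0.04,"gripper":0.6},
    {"dx":0,"dy":0,"dz":0.2,"rx":0,"ry":0,"rz":0.08,"gripper":0.6},
    {"dx":0,"dy":0,"dz":0.2,"rx":0,"ry":0,"rz":0.11,"gripper":0.6},
    {"dx":0,"dy":0,"dz":0.3,"rx":0,"ry":0,"rz":0.14,"gripper":0.6},
    {"dx":0,"dy":0,"dz":0.3,"rx":0,"ry":0,"rz":0.16,"gripper":0.6},
    {"dx":0,"dy":0,"dz":0.3,"rx":0,"ry":0,"rz":0.18,"gripper":0.6},
    {"dx":0,"dy":0,"dz":0.3,"rx":0,"ry":0,"rz":0.19,"gripper":0.6},
    {"dx":0,"dy":0,"dz":0.3,"rx":0,"ry":0,"rz":0.19,"gripper":0.6},
  ],
)

```text
t: 8.92
eef_pos: [0.5502, -0.238, 0.0941]
ee_rot: [3.14, -0.003, -2.633]
force: [-8.0, 2.1, 6.3]
width: 0.0499
gripper_force: 35.6
```

```bash
python3 -c "
from h import *
s=arm.get_state();print(s['eef_pos'],s['ee_rot'],s['moment'],s['force'],s['q'],s['width'])"
```

```text
[ 0.55021809 -0.23799614  0.09412143] [ 3.13981599 -0.00343675 -2.63274318] [0.93583702 2.53590404 1.77329001] [-8.00520448  2.08492713  6.32035987] [-8.23035981e-02  3.78739945e-01 -3.47010059e-01  5.86507934e-04
 -8.48890106e-01 -9.80034732e-01] 0.04990087483131488
```

Emit:
jog_arm(
  targets=[
    {"dx":0,"dy":0,"dz":0,"rx":0,"ry":0,"rz":0.01,"gripper":0.6},
    {"dx":0,"dy":0,"dz":0,"rx":0,"ry":0,"rz":0.02,"gripper":0.6},
    {"dx":0,"dy":0,"dz":0,"rx":0,"ry":0,"rz":0.03,"gripper":0.6},
    {"dx":0,"dy":0,"dz":0,"rx":0,"ry":0,"rz":0.04,"gripper":0.6},
    {"dx":0,"dy":0,"dz":0,"rx":0,"ry":0,"rz":0.04,"gripper":0.6},
    {"dx":0,"dy":0,"dz":0,"rx":0,"ry":0,"rz":0.04,"gripper":0.6},
    {"dx":0,"dy":0,"dz":0,"rx":0,"ry":0,"rz":0.04,"gripper":0.6},
    {"dx":0,"dy":0,"dz":0,"rx":0,"ry":0,"rz":0.04,"gripper":0.6},
  ],
)

```text
t: 9.58
eef_pos: [0.5504, -0.2379, 0.0942]
ee_rot: [3.14, -0.003, -2.672]
force: [-7.4, 2.6, 4.9]
width: 0.0506
gripper_force: 36.6
```

```bash
python3 -c "
from h import *
s=arm.get_state();print(s['eef_pos'],s['ee_rot'],s['moment'],s['force'],s['width'])"
```

```text
[ 0.55037514 -0.23792274  0.09417691] [ 3.14013084 -0.00333705 -2.67152986] [1.07154441 2.4003038  1.96959037] [-7.35622225  2.57705553  4.86877386] 0.050594965948241886
```

The rising moment with the pads rocking on the flats (opening 49.9 → 50.6 mm) indicates the hard stop. I'll release, lift and check.

Emit:
jog_arm(
  targets=[
    {"dx":0,"dy":0,"dz":0,"rx":0,"ry":0,"rz":-0.03,"gripper":0.6},
    {"dx":0,"dy":0,"dz":0,"rx":0,"ry":0,"rz":-0.06,"gripper":0},
    {"dx":0,"dy":0,"dz":0,"rx":0,"ry":0,"rz":-0.06,"gripper":0},
    {"dx":0,"dy":0,"dz":0,"rx":0,"ry":0,"rz":-0.06,"gripper":0},
    {"dx":0,"dy":0,"dz":0,"rx":0,"ry":0,"rz":-0.06,"gripper":0},
    {"dx":0,"dy":0,"dz":0,"rx":0,"ry":0,"rz":-0.06,"gripper":0},
    {"dx":0,"dy":0,"dz":-20,"rx":0,"ry":0,"rz":-0.06,"gripper":0},
    {"dx":0,"dy":0,"dz":-50,"rx":0,"ry":0,"rz":-0.06,"gripper":0},
  ],
)

```text
t: 10.25
eef_pos: [0.5502, -0.2379, 0.1418]
ee_rot: [3.138, -0.005, -2.616]
force: [0.8, 0.7, 0.4]
width: 0.0864
gripper_force: 0.0
```

```bash
python3 -c "
from h import *
s=arm.get_state();p=s['eef_pos'];y=s['ee_rot'][2];print(p,s['ee_rot'],s['width'])
a=[*p,y];rows(a,[[p[0],p[1],.26,y+.2],[.53,-.18,.28,-1.75]]);rows([.53,-.18,.28,-1.75],[[.53,-.18,.28,-1.2]])"
```

```text
[ 0.55018239 -0.23785254  0.1417675 ] [ 3.13752148 -0.00457445 -2.6159754 ] 0.0863638183006376
dx -0.0 dy 0.0 dz -118.2 rz -0.200
dx -11.6 dy 60.2 dz -138.2 rz -0.866
dx -0.0 dy 0.0 dz -0.0 rz -0.550
```

Emit:
jog_arm(
  targets=[
    {"dx":0,"dy":0,"dz":-40,"rx":0,"ry":0,"rz":0,"gripper":0},
    {"dx":0,"dy":0,"dz":-80,"rx":0,"ry":0,"rz":-0.12,"gripper":0},
    {"dx":0,"dy":10,"dz":-110,"rx":0,"ry":0,"rz":-0.24,"gripper":0},
    {"dx":-5,"dy":20,"dz":-130,"rx":0,"ry":0,"rz":-0.36,"gripper":0},
    {"dx":-12,"dy":40,"dz":-138,"rx":0,"ry":0,"rz":-0.48,"gripper":0},
    {"dx":-12,"dy":60,"dz":-138,"rx":0,"ry":0,"rz":-0.6,"gripper":0},
    {"dx":-12,"dy":60,"dz":-138,"rx":0,"ry":0,"rz":-0.72,"gripper":0},
    {"dx":-12,"dy":60,"dz":-138,"rx":0,"ry":0,"rz":-0.84,"gripper":0},
  ],
)

```text
t: 10.92
eef_pos: [0.5321, -0.1794, 0.283]
ee_rot: [-3.14, 0.001, -1.768]
force: [-0.7, 0.2, -0.9]
width: 0.0874
gripper_force: 0.0
```

Emit:
jog_arm(
  targets=[
    {"dx":0,"dy":0,"dz":0,"rx":0,"ry":0,"rz":-0.12,"gripper":0},
    {"dx":0,"dy":0,"dz":0,"rx":0,"ry":0,"rz":-0.24,"gripper":0},
    {"dx":0,"dy":0,"dz":0,"rx":0,"ry":0,"rz":-0.36,"gripper":0},
    {"dx":0,"dy":0,"dz":0,"rx":0,"ry":0,"rz":-0.48,"gripper":0},
    {"dx":0,"dy":0,"dz":0,"rx":0,"ry":0,"rz":-0.58,"gripper":0},
    {"dx":0,"dy":0,"dz":0,"rx":0,"ry":0,"rz":-0.58,"gripper":0},
    {"dx":0,"dy":0,"dz":0,"rx":0,"ry":0,"rz":-0.58,"gripper":0},
    {"dx":0,"dy":0,"dz":0,"rx":0,"ry":0,"rz":-0.58,"gripper":0},
  ],
)

```text
t: 11.58
eef_pos: [0.5323, -0.1803, 0.2822]
ee_rot: [-3.142, 0.0, -1.198]
force: [-0.1, 0.2, -0.7]
width: 0.0878
gripper_force: 0.0
```

```bash
python3 - <<'E'
from h import *
s=arm.get_state(); print(s['t'],s['eef_pos'],s['ee_rot'],s['q'],s['force'])
f=arm.grab_frame('wrist'); 
P=cloud(f); z=P[...,2]
m=(z>.090)&(z<.108)&(np.hypot(P[...,0]-.551,P[...,1]+.2375)<.04)
Q=P[m]; print(len(Q),np.median(Q,0)); h=cv2.convexHull((Q[:,:2]*1000).astype(np.float32))
ap=cv2.approxPolyDP(h,4,True)[:,0]; print(cv2.minEnclosingCircle(h)); 
e=np.roll(ap,-1,0)-ap; print([(round(float(np.degrees(np.arctan2(v[1],v[0]))%60),1),round(float(np.hypot(*v)),1)) for v in e])
# rail from the wrist and top views
t=arm.grab_frame('top')
for n,g in(('wrist',f),('top',t)):
    P=cloud(g);z=P[...,2]
    for lo,hi,xr in((.169,.182,14.5),(.153,.165,-13.5)):
        for k in range(2):
            o=np.array([.5895,.0807]);yaw=-.0585;x=np.array([np.cos(yaw),np.sin(yaw)]);y=np.array([-x[1],x[0]])
            D=P[...,:2]-o; rx=(D@x)*1e3; ry=(D@y)*1e3
            m=(z>lo)&(z<hi)&(abs(rx-xr)<6)&(ry<70)&(ry>-225)
        a=np.polyfit(ry[m],rx[m],1); print(n,xr,m.sum(),'slope',a[0].round(4),'x at ry=-70',np.polyval(a,-70).round(1),'ry min',np.percentile(ry[m],1).round(1))
E
```

```text
11.5833 [ 0.53228159 -0.1803489   0.28222737] [-3.14156600e+00  3.76953136e-05 -1.19848590e+00] [ 2.15638705e-02  1.52512986e-01 -1.88712165e-01 -4.72842204e-05
 -1.22955910e+00  3.50762377e-01] [-0.06090296  0.16834445 -0.66332035]
1317 [ 0.55237209 -0.23971843  0.09823921]
((551.5623168945312, -237.44171142578125), 28.604604721069336)
[(30.5, 30.1), (33.1, 28.0), (30.6, 26.8), (29.7, 29.9), (32.2, 28.9), (31.9, 26.9)]
wrist 14.5 108 slope 0.0046 x at ry=-70 16.0 ry min -220.5
wrist -13.5 530 slope -0.0077 x at ry=-70 -13.1 ry min -220.5
top 14.5 200 slope -0.0006 x at ry=-70 13.1 ry min -219.8
top -13.5 191 slope 0.0049 x at ry=-70 -15.8 ry min -39.9
```

The nut has turned 99.7° to q ≈ 2.0 and its top is at 98 mm, so it is tight. Next is the carrier.

```bash
python3 -c "
from h import *
a=[.532,-.18,.282,-1.2];b=[.45,.04,.29,-1.2];c=[.361,.255,.30,-1.2]
rows(a,[b]);rows(b,[c])"
```

```text
dx -234.8 dy -3.3 dz -8.0 rz 0.000
dx -232.6 dy 5.0 dz -10.0 rz 0.000
```

Emit:
jog_arm(
  targets=[
    {"dx":-235,"dy":-3,"dz":-8,"rx":0,"ry":0,"rz":0,"gripper":0},
    {"dx":-235,"dy":-3,"dz":-8,"rx":0,"ry":0,"rz":0,"gripper":0},
    {"dx":-235,"dy":-3,"dz":-8,"rx":0,"ry":0,"rz":0,"gripper":0},
    {"dx":-235,"dy":-3,"dz":-8,"rx":0,"ry":0,"rz":0,"gripper":0},
    {"dx":-235,"dy":-3,"dz":-8,"rx":0,"ry":0,"rz":0,"gripper":0},
    {"dx":-235,"dy":-3,"dz":-8,"rx":0,"ry":0,"rz":0,"gripper":0},
    {"dx":-235,"dy":-3,"dz":-8,"rx":0,"ry":0,"rz":0,"gripper":0},
    {"dx":-235,"dy":-3,"dz":-8,"rx":0,"ry":0,"rz":0,"gripper":0},
  ],
)

```text
t: 12.35
eef_pos: [0.4485, 0.0406, 0.2908]
ee_rot: [-3.14, 0.0, -1.193]
force: [-0.7, 0.3, -0.0]
width: 0.0874
gripper_force: 0.0
```

Emit:
jog_arm(
  targets=[
    {"dx":-233,"dy":5,"dz":-10,"rx":0,"ry":0,"rz":0,"gripper":0},
    {"dx":-233,"dy":5,"dz":-10,"rx":0,"ry":0,"rz":0,"gripper":0},
    {"dx":-233,"dy":5,"dz":-10,"rx":0,"ry":0,"rz":0,"gripper":0},
    {"dx":-233,"dy":5,"dz":-10,"rx":0,"ry":0,"rz":0,"gripper":0},
    {"dx":-233,"dy":5,"dz":-10,"rx":0,"ry":0,"rz":0,"gripper":0},
    {"dx":-233,"dy":5,"dz":-10,"rx":0,"ry":0,"rz":0,"gripper":0},
    {"dx":-233,"dy":5,"dz":-10,"rx":0,"ry":0,"rz":0,"gripper":0},
    {"dx":-233,"dy":5,"dz":-10,"rx":0,"ry":0,"rz":0,"gripper":0},
  ],
)

```text
t: 13.02
eef_pos: [0.3587, 0.2547, 0.3]
ee_rot: [3.141, -0.001, -1.194]
force: [0.9, -0.7, -0.1]
width: 0.0873
gripper_force: 0.0
```

```bash
python3 - <<'E'
from h import *
import pickle
s=arm.get_state(); print(s['t'],s['eef_pos'],s['ee_rot'],s['q'],s['force'])
f=arm.grab_frame('wrist'); pickle.dump(f,open('w3.pkl','wb')); save(f,'w3.png')
P=cloud(f); z=P[...,2]
near=np.hypot(P[...,0]-.375,P[...,1]-.197)<.07
for lo,hi in((.189,.202),(.142,.154)):
    m=(z>lo)&(z<hi)&near; Q=P[m]; print(len(Q),np.median(Q,0))
    if len(Q)>10: print(cv2.minAreaRect((Q[:,:2]*1000).astype(np.float32)))
E
```

```text
13.0167 [0.35869831 0.25469469 0.3000049 ] [ 3.14101553e+00 -5.60440719e-04 -1.19411820e+00] [ 1.06862873e+00 -7.47244573e-02 -3.87585011e-01  6.65290107e-05
 -1.25873774e+00 -6.91971217e-01] [ 0.90093722 -0.702867   -0.05456051]
997 [0.38331769 0.1995351  0.19603874]
((383.26568603515625, 200.65370178222656), (13.418868064880371, 44.33046340942383), 21.868064880371094)
2854 [0.36851935 0.18875349 0.1481714 ]
((370.99884033203125, 196.3609619140625), (34.81892013549805, 89.7485580444336), 21.801992416381836)
```

View pics/w3.png

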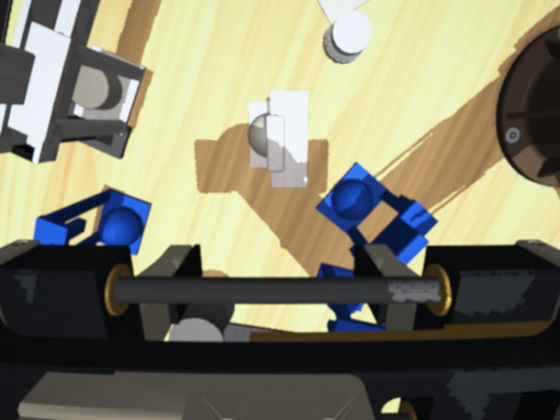

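The tab is at (275,143) in the wrist picture, which puts it at world (383, 200), yaw 0.381, with its top at 196 mm and the bridge at 148 mm. The blue ones at (370,215) and (100,220) stay clear of the jaws, which I'll part-close before going down.

```bash
python3 -c "
from h import *
a=[.3592,.2547,.30,-1.197];b=[.3833,.2003,.23,-1.19]
rows(a,[b])"
```

```text
dx 59.4 dy -2.6 dz 70.0 rz -0.007
```

Emit:
jog_arm(
  targets=[
    {"dx":30,"dy":-2,"dz":20,"rx":0,"ry":0,"rz":-0.007,"gripper":0.4},
    {"dx":59.5,"dy":-2.5,"dz":50,"rx":0,"ry":0,"rz":-0.007,"gripper":0.4},
    {"dx":59.5,"dy":-2.5,"dz":70,"rx":0,"ry":0,"rz":-0.007,"gripper":0.4},
    {"dx":59.5,"dy":-2.5,"dz":70,"rx":0,"ry":0,"rz":-0.007,"gripper":0.4},
    {"dx":59.5,"dy":-2.5,"dz":70,"rx":0,"ry":0,"rz":-0.007,"gripper":0.4},
    {"dx":59.5,"dy":-2.5,"dz":70,"rx":0,"ry":0,"rz":-0.007,"gripper":0.4},
    {"dx":59.5,"dy":-2.5,"dz":70,"rx":0,"ry":0,"rz":-0.007,"gripper":0.4},
    {"dx":59.5,"dy":-2.5,"dz":70,"rx":0,"ry":0,"rz":-0.007,"gripper":0.4},
  ],
)

```text
t: 13.73
eef_pos: [0.3833, 0.2006, 0.2315]
ee_rot: [-3.14, 0.001, -1.187]
force: [0.4, 0.6, -0.4]
width: 0.0526
gripper_force: 0.0
```

Next I'll descend to TCP z ≈ 0.177 and close gently.

Emit:
jog_arm(
  targets=[
    {"dx":0,"dy":0,"dz":20,"rx":0,"ry":0,"rz":0,"gripper":0.4},
    {"dx":0,"dy":0,"dz":40,"rx":0,"ry":0,"rz":0,"gripper":0.4},
    {"dx":0,"dy":0,"dz":53,"rx":0,"ry":0,"rz":0,"gripper":0.4},
    {"dx":0,"dy":0,"dz":53,"rx":0,"ry":0,"rz":0,"gripper":0.4},
    {"dx":0,"dy":0,"dz":53,"rx":0,"ry":0,"rz":0,"gripper":0.4},
    {"dx":0,"dy":0,"dz":53,"rx":0,"ry":0,"rz":0,"gripper":0.6},
    {"dx":0,"dy":0,"dz":53,"rx":0,"ry":0,"rz":0,"gripper":0.7},
    {"dx":0,"dy":0,"dz":53,"rx":0,"ry":0,"rz":0,"gripper":0.76},
  ],
  force=35,
)

```text
t: 14.4
eef_pos: [0.3831, 0.2004, 0.1783]
ee_rot: [-3.14, 0.001, -1.188]
force: [0.4, -0.2, -0.0]
width: 0.038
gripper_force: 0.0
```

Emit:
jog_arm(
  targets=[
    {"dx":0,"dy":0,"dz":0,"rx":0,"ry":0,"rz":0,"gripper":0.79},
    {"dx":0,"dy":0,"dz":0,"rx":0,"ry":0,"rz":0,"gripper":0.82},
    {"dx":0,"dy":0,"dz":0,"rx":0,"ry":0,"rz":0,"gripper":0.95},
    {"dx":0,"dy":0,"dz":0,"rx":0,"ry":0,"rz":0,"gripper":0.95},
    {"dx":0,"dy":0,"dz":0,"rx":0,"ry":0,"rz":0,"gripper":0.95},
    {"dx":0,"dy":0,"dz":0,"rx":0,"ry":0,"rz":0,"gripper":0.95},
    {"dx":0,"dy":0,"dz":0,"rx":0,"ry":0,"rz":0,"gripper":0.95},
    {"dx":0,"dy":0,"dz":0,"rx":0,"ry":0,"rz":0,"gripper":0.95},
  ],
  force=35,
)

```text
t: 15.07
eef_pos: [0.3828, 0.1998, 0.1774]
ee_rot: [-3.142, -0.0, -1.188]
force: [-1.4, 0.3, 4.3]
width: 0.014
gripper_force: 35.0
```

Held: opening 14.0 mm, 35 N. Now I'll lift and head for a standoff in front of the rail at rail y ≈ -60.

```bash
python3 -c "
from h import *
a=[.3828,.1998,.1774,-1.188];b=[.3828,.1998,.240,-1.188];c=[.475,.027,.24,-1.629]
rows(a,[b]);rows(b,[c])"
```

```text
dx 0.0 dy -0.0 dz -62.6 rz 0.000
dx 194.7 dy -21.0 dz -0.0 rz 0.441
```

Emit:
jog_arm(
  targets=[
    {"dx":0,"dy":0,"dz":-4,"rx":0,"ry":0,"rz":0,"gripper":0.95},
    {"dx":0,"dy":0,"dz":-12,"rx":0,"ry":0,"rz":0,"gripper":0.95},
    {"dx":0,"dy":0,"dz":-24,"rx":0,"ry":0,"rz":0,"gripper":0.95},
    {"dx":0,"dy":0,"dz":-38,"rx":0,"ry":0,"rz":0,"gripper":0.95},
    {"dx":0,"dy":0,"dz":-50,"rx":0,"ry":0,"rz":0,"gripper":0.95},
    {"dx":0,"dy":0,"dz":-58,"rx":0,"ry":0,"rz":0,"gripper":0.95},
    {"dx":0,"dy":0,"dz":-63,"rx":0,"ry":0,"rz":0,"gripper":0.95},
    {"dx":0,"dy":0,"dz":-63,"rx":0,"ry":0,"rz":0,"gripper":0.95},
  ],
)

```text
t: 15.73
eef_pos: [0.383, 0.2001, 0.2412]
ee_rot: [-3.14, 0.001, -1.188]
force: [0.0, 0.3, -3.3]
width: 0.014
gripper_force: 35.0
```

Emit:
jog_arm(
  targets=[
    {"dx":15,"dy":-2,"dz":0,"rx":0,"ry":0,"rz":0.04,"gripper":0.95},
    {"dx":45,"dy":-5,"dz":0,"rx":0,"ry":0,"rz":0.11,"gripper":0.95},
    {"dx":80,"dy":-9,"dz":0,"rx":0,"ry":0,"rz":0.19,"gripper":0.95},
    {"dx":115,"dy":-12,"dz":0,"rx":0,"ry":0,"rz":0.27,"gripper":0.95},
    {"dx":148,"dy":-16,"dz":0,"rx":0,"ry":0,"rz":0.35,"gripper":0.95},
    {"dx":175,"dy":-19,"dz":0,"rx":0,"ry":0,"rz":0.41,"gripper":0.95},
    {"dx":190,"dy":-20.5,"dz":0,"rx":0,"ry":0,"rz":0.44,"gripper":0.95},
    {"dx":194.5,"dy":-21,"dz":0,"rx":0,"ry":0,"rz":0.441,"gripper":0.95},
  ],
)

```text
t: 16.4
eef_pos: [0.4752, 0.0251, 0.2391]
ee_rot: [3.14, -0.001, -1.633]
force: [-0.1, 1.8, -4.2]
width: 0.0135
gripper_force: 35.0
```

```bash
python3 - <<'E'
from h import *
s=arm.get_state(); p=s['eef_pos'];print(s['t'],p,s['ee_rot'],s['force'])
f=arm.grab_frame('scene'); save(f,'s2.png')
o=np.array([.5895,.0807]);yaw=-.0585;x=np.array([np.cos(yaw),np.sin(yaw)]);y=np.array([-x[1],x[0]])
D=cloud(f); z=D[...,2]; L=(D[...,:2]-o)@np.c_[x,y]*1e3
m=(z>.145)&(z<.165)&(abs(L[...,1])<200)&(L[...,0]>-30)&(L[...,0]<0)&(L[...,1]>-200)
print('lip rx pct',np.percentile(L[...,0][m],[5,50,95]))
m=(z>.170)&(z<.182)&(abs(L[...,0])<25)&(L[...,1]<60)
print('wall rx',np.percentile(L[...,0][m],[5,50,95]),np.polyfit(L[...,1][m],L[...,0][m],1))
# carrier lowest points (feet) and plate
m=(z>.05)&(z<.085)&(abs(L[...,0]+110)<60)&(abs(L[...,1]+60)<60); Q=D[m]; print('plate',m.sum(),Q[:,2].min() if len(Q) else 0, np.median(Q[:,2]))
rows([*p,s['ee_rot'][2]],[[*(o-60*y/1e3),.24,-1.629]])
E
```

```text
16.4 [0.47518943 0.02509046 0.23909457] [ 3.13965364e+00 -1.22650417e-03 -1.63308954e+00] [-0.1314098   1.77759423 -4.1664151 ]
lip rx pct [-15.17968045 -10.71941596  -9.15844889]
wall rx [11.97722532 16.32475045 18.54043202] [2.12440165e-03 1.59349627e+01]
plate 394 0.06220935795385618 0.06941400295922157
dx -2.6 dy -110.9 dz -0.9 rz -0.004
```

View pics/s2.png

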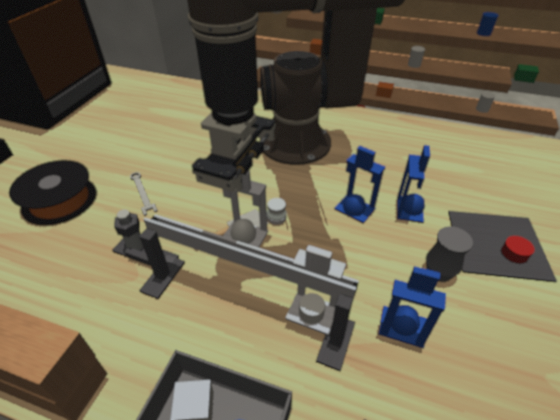

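The picture shows the carrier held upright at (245,210), in front of the free stretch of the rail, with the hung carrier at (318,265) untouched. I'll cross the lip at 62 mm.

Emit:
jog_arm(
  targets=[
    {"dx":0,"dy":-8,"dz":0,"rx":0,"ry":0,"rz":-0.004,"gripper":0.95},
    {"dx":-2,"dy":-25,"dz":0,"rx":0,"ry":0,"rz":-0.004,"gripper":0.95},
    {"dx":-2.5,"dy":-48,"dz":-1,"rx":0,"ry":0,"rz":-0.004,"gripper":0.95},
    {"dx":-2.5,"dy":-70,"dz":-1,"rx":0,"ry":0,"rz":-0.004,"gripper":0.95},
    {"dx":-2.5,"dy":-90,"dz":-1,"rx":0,"ry":0,"rz":-0.004,"gripper":0.95},
    {"dx":-2.5,"dy":-104,"dz":-1,"rx":0,"ry":0,"rz":-0.004,"gripper":0.95},
    {"dx":-2.5,"dy":-111,"dz":-1,"rx":0,"ry":0,"rz":-0.004,"gripper":0.95},
    {"dx":-2.5,"dy":-111,"dz":-1,"rx":0,"ry":0,"rz":-0.004,"gripper":0.95},
  ],
)

```text
t: 17.12
eef_pos: [0.5868, 0.0242, 0.2403]
ee_rot: [3.141, -0.0, -1.623]
force: [0.7, -0.9, -4.6]
width: 0.0137
gripper_force: 35.0
```

```bash
python3 - <<'E'
from h import *
import pickle
s=arm.get_state(); p=s['eef_pos'];print(s['t'],p,s['ee_rot'],s['force'])
f=arm.grab_frame('scene'); g=arm.grab_frame('top'); w=arm.grab_frame('wrist'); pickle.dump((f,g,w),open('f2.pkl','wb'))
im=np.hstack([cv2.resize(f['frame'][150:300,140:340],(533,400),interpolation=2)]); cv2.imwrite('pics/s3.png',im[...,::-1])
o=np.array([.5895,.0807]);yaw=-.0585;x=np.array([np.cos(yaw),np.sin(yaw)]);y=np.array([-x[1],x[0]])
print('TCP in rail',(p[:2]-o)@np.c_[x,y]*1e3)
for n,c in(('scene',f),('wrist',w),('top',g)):
    D=cloud(c); z=D[...,2]; L=(D[...,:2]-o)@np.c_[x,y]*1e3; X,Y=L[...,0],L[...,1]
    def pr(t,m):
        if m.sum()>15: print(n,t,m.sum(),'rx',np.percentile(X[m],[5,50,95]).round(1),'ry',np.percentile(Y[m],[3,50,97]).round(1),'z',np.percentile(z[m],[5,50,95]).round(4))
    pr('bridge top',(z>.203)&(z<.216)&(abs(X)<45)&(abs(Y+60)<50))
    pr('tips',(z>.168)&(z<.2)&(X>-12)&(X<11)&(abs(Y+60)<50))
    pr('hung tab top',(z>.218)&(z<.232)&(abs(X)<25)&(abs(Y-140)<40))
    pr('wall top',(z>.172)&(z<.18)&(abs(X-14)<9)&(Y<90)&(Y>-210))
    pr('lip top',(z>.155)&(z<.165)&(abs(X+14)<6)&(Y<90)&(Y>-210))
E
```

```text
17.1167 [0.58683406 0.0242398  0.24031159] [ 3.14065082e+00 -4.61963354e-04 -1.62343627e+00] [ 0.67521881 -0.92838513 -4.64624647]
TCP in rail [  0.63966048 -56.51948394]
scene bridge top 292 rx [-27.1  -8.6   6.4] ry [-47.6 -26.7 -12.1] z [0.2048 0.2098 0.2125]
scene tips 94 rx [-3.1  5.1  6.2] ry [-68.8 -19.4 -13.4] z [0.1742 0.187  0.1989]
scene hung tab top 218 rx [-4.8  3.5  7.7] ry [123.4 144.2 164.9] z [0.2192 0.2242 0.2261]
scene wall top 521 rx [11.7 15.6 18.5] ry [-200.1  -47.6   82. ] z [0.1726 0.1747 0.1767]
scene lip top 290 rx [-15.7 -11.7  -9.3] ry [-200.8    7.5   84.3] z [0.1554 0.1584 0.1603]
wrist bridge top 3502 rx [-28.6 -14.7   2.8] ry [-100.7  -85.9  -65.1] z [0.2099 0.2113 0.2124]
wrist tips 63 rx [-5.  -0.6  4.1] ry [-98.8 -98.6 -98.3] z [0.1767 0.1837 0.1893]
wrist wall top 2384 rx [12.5 15.2 18. ] ry [-200.  -135.2  -51.4] z [0.1749 0.1761 0.1773]
wrist lip top 1617 rx [-15.4 -12.7 -10. ] ry [-206.  -155.3  -96.4] z [0.1587 0.1601 0.1613]
top bridge top 214 rx [-32.1 -26.5  -4.6] ry [-100.5  -52.6  -13. ] z [0.2065 0.2104 0.2136]
top wall top 318 rx [10.4 13.6 16.7] ry [-205.1 -107.3   83.3] z [0.1726 0.1752 0.1785]
top lip top 306 rx [-18.  -15.3 -11.7] ry [-203.3 -110.4   83.9] z [0.1558 0.1592 0.1625]
```

View pics/s3.png

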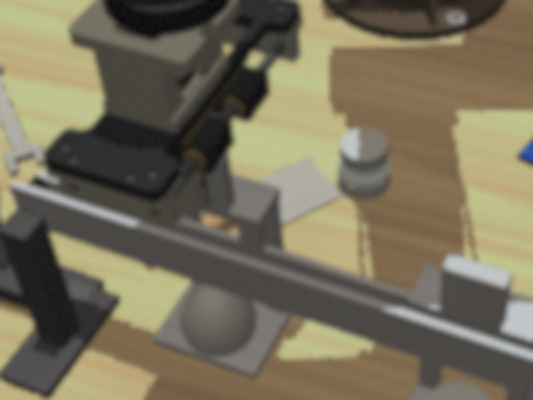

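The picture shows the tips inside the channel's outline behind the lip, with the carrier upright and the print under the rail at crop (215,320). The wrist view puts the tips at rail x ≈ -0.5 and the channel middle at ≈ +0.7, so I'll nudge 1 mm and lower about 31 mm.

Emit:
jog_arm(
  targets=[
    {"dx":0,"dy":-1,"dz":0,"rx":0,"ry":0,"rz":0.004,"gripper":0.95},
    {"dx":0,"dy":-1,"dz":5,"rx":0,"ry":0,"rz":0.004,"gripper":0.95},
    {"dx":0,"dy":-1,"dz":10,"rx":0,"ry":0,"rz":0.004,"gripper":0.95},
    {"dx":0,"dy":-1,"dz":15,"rx":0,"ry":0,"rz":0.004,"gripper":0.95},
    {"dx":0,"dy":-1,"dz":20,"rx":0,"ry":0,"rz":0.004,"gripper":0.95},
    {"dx":0,"dy":-1,"dz":25,"rx":0,"ry":0,"rz":0.004,"gripper":0.95},
    {"dx":0,"dy":-1,"dz":29,"rx":0,"ry":0,"rz":0.004,"gripper":0.95},
    {"dx":0,"dy":-1,"dz":31,"rx":0,"ry":0,"rz":0.004,"gripper":0.95},
  ],
)

```text
t: 17.93
eef_pos: [0.5865, 0.0231, 0.2093]
ee_rot: [3.14, -0.0, -1.629]
force: [-0.2, -1.5, -3.7]
width: 0.0135
gripper_force: 35.0
```

Emit:
jog_arm(
  targets=[
    {"dx":0,"dy":0,"dz":0.3,"rx":0,"ry":0,"rz":0,"gripper":0.95},
    {"dx":0,"dy":0,"dz":0.6,"rx":0,"ry":0,"rz":0,"gripper":0.95},
    {"dx":0,"dy":0,"dz":0.9,"rx":0,"ry":0,"rz":0,"gripper":0.95},
    {"dx":0,"dy":0,"dz":1.2,"rx":0,"ry":0,"rz":0,"gripper":0.95},
    {"dx":0,"dy":0,"dz":1.5,"rx":0,"ry":0,"rz":0,"gripper":0.95},
    {"dx":0,"dy":0,"dz":1.5,"rx":0,"ry":0,"rz":0,"gripper":0.95},
    {"dx":0,"dy":0,"dz":1.5,"rx":0,"ry":0,"rz":0,"gripper":0.95},
    {"dx":0,"dy":0,"dz":1.5,"rx":0,"ry":0,"rz":0,"gripper":0.95},
  ],
)

```text
t: 18.6
eef_pos: [0.5869, 0.0233, 0.2088]
ee_rot: [-3.141, 0.0, -1.629]
force: [-0.7, 0.1, -3.8]
width: 0.0135
gripper_force: 35.0
```

Emit:
jog_arm(
  targets=[
    {"dx":0,"dy":0,"dz":0.4,"rx":0,"ry":0,"rz":0,"gripper":0.95},
    {"dx":0,"dy":0,"dz":0.8,"rx":0,"ry":0,"rz":0,"gripper":0.95},
    {"dx":0,"dy":0,"dz":1.2,"rx":0,"ry":0,"rz":0,"gripper":0.95},
    {"dx":0,"dy":0,"dz":1.5,"rx":0,"ry":0,"rz":0,"gripper":0.95},
    {"dx":0,"dy":0,"dz":1.8,"rx":0,"ry":0,"rz":0,"gripper":0.95},
    {"dx":0,"dy":0,"dz":1.8,"rx":0,"ry":0,"rz":0,"gripper":0.95},
    {"dx":0,"dy":0,"dz":1.8,"rx":0,"ry":0,"rz":0,"gripper":0.95},
    {"dx":0,"dy":0,"dz":1.8,"rx":0,"ry":0,"rz":0,"gripper":0.95},
  ],
)

```text
t: 19.27
eef_pos: [0.587, 0.0233, 0.2075]
ee_rot: [-3.141, 0.0, -1.629]
force: [-3.1, 1.7, 6.2]
width: 0.0139
gripper_force: 35.0
```

```bash
python3 - <<'E'
from h import *
s=arm.get_state(); p=s['eef_pos'];print(s['t'],p,s['ee_rot'],s['force'])
w=arm.grab_frame('wrist')
o=np.array([.5895,.0807]);yaw=-.0585;x=np.array([np.cos(yaw),np.sin(yaw)]);y=np.array([-x[1],x[0]])
D=cloud(w); z=D[...,2]; L=(D[...,:2]-o)@np.c_[x,y]*1e3; X,Y=L[...,0],L[...,1]
def pr(t,m):
    if m.sum()>15: print(t,m.sum(),'rx',np.percentile(X[m],[2,50,98]).round(1),'ry',np.percentile(Y[m],[2,50,98]).round(1),'z',np.percentile(z[m],[5,50,95]).round(4))
pr('bridge top',(z>.170)&(z<.19)&(X>-40)&(X<8)&(abs(Y+60)<50))
pr('wall top',(z>.172)&(z<.18)&(abs(X-15)<9)&(Y<-110)&(Y>-210))
pr('lip top',(z>.155)&(z<.165)&(abs(X+13)<6)&(Y<-110)&(Y>-210))
E
```

```text
19.2667 [0.58695861 0.02331752 0.2075313 ] [-3.14103645e+00  9.22552694e-05 -1.62862721e+00] [-3.08938398  1.69850666  6.23069105]
bridge top 3623 rx [-28.  -12.6   5.7] ry [-101.2  -85.7  -64.8] z [0.1768 0.1781 0.1796]
wall top 1964 rx [12.3 15.2 18.2] ry [-190.8 -154.  -112.1] z [0.1748 0.1761 0.1773]
lip top 1748 rx [-15.6 -12.6  -9.7] ry [-196.5 -156.9 -112.1] z [0.1585 0.16   0.1612]
```

It is seated: bridge top at 178 mm and the contact force now points up. I'll unload slightly, open partway and retreat upward.

Emit:
jog_arm(
  targets=[
    {"dx":0,"dy":0,"dz":-0.5,"rx":0,"ry":0,"rz":0,"gripper":0.95},
    {"dx":0,"dy":0,"dz":-0.7,"rx":0,"ry":0,"rz":0,"gripper":0.95},
    {"dx":0,"dy":0,"dz":-0.7,"rx":0,"ry":0,"rz":0,"gripper":0.83},
    {"dx":0,"dy":0,"dz":-0.7,"rx":0,"ry":0,"rz":0,"gripper":0.8},
    {"dx":0,"dy":0,"dz":-0.7,"rx":0,"ry":0,"rz":0,"gripper":0.75},
    {"dx":0,"dy":0,"dz":-0.7,"rx":0,"ry":0,"rz":0,"gripper":0.65},
    {"dx":0,"dy":0,"dz":-0.7,"rx":0,"ry":0,"rz":0,"gripper":0.55},
    {"dx":0,"dy":0,"dz":-0.7,"rx":0,"ry":0,"rz":0,"gripper":0.55},
  ],
  force=10,
)

```text
t: 19.98
eef_pos: [0.5869, 0.0232, 0.2076]
ee_rot: [-3.142, -0.0, -1.629]
force: [0.8, -0.0, 0.2]
width: 0.0358
gripper_force: 0.0
```

Emit:
jog_arm(
  targets=[
    {"dx":0,"dy":0,"dz":0,"rx":0,"ry":0,"rz":0,"gripper":0.5},
    {"dx":0,"dy":0,"dz":0,"rx":0,"ry":0,"rz":0,"gripper":0.5},
    {"dx":0,"dy":0,"dz":-5,"rx":0,"ry":0,"rz":0,"gripper":0.5},
    {"dx":0,"dy":0,"dz":-20,"rx":0,"ry":0,"rz":0,"gripper":0.5},
    {"dx":0,"dy":0,"dz":-40,"rx":0,"ry":0,"rz":0,"gripper":0.5},
    {"dx":0,"dy":0,"dz":-65,"rx":0,"ry":0,"rz":0,"gripper":0.5},
    {"dx":0,"dy":0,"dz":-90,"rx":0,"ry":0,"rz":0,"gripper":0.5},
    {"dx":0,"dy":0,"dz":-100,"rx":0,"ry":0,"rz":0,"gripper":0.5},
  ],
)

```text
t: 20.65
eef_pos: [0.5881, 0.0232, 0.312]
ee_rot: [-3.137, 0.001, -1.628]
force: [1.2, -0.1, 0.5]
width: 0.0436
gripper_force: 0.0
```

Emit:
jog_arm(
  targets=[
    {"dx":0,"dy":25,"dz":0,"rx":0,"ry":0,"rz":0,"gripper":0.5},
    {"dx":0,"dy":60,"dz":0,"rx":0,"ry":0,"rz":0,"gripper":0.5},
    {"dx":0,"dy":95,"dz":0,"rx":0,"ry":0,"rz":0,"gripper":0.5},
    {"dx":0,"dy":120,"dz":0,"rx":0,"ry":0,"rz":0,"gripper":0.5},
    {"dx":0,"dy":130,"dz":0,"rx":0,"ry":0,"rz":0,"gripper":0.5},
    {"dx":0,"dy":130,"dz":0,"rx":0,"ry":0,"rz":0,"gripper":0.5},
    {"dx":0,"dy":130,"dz":0,"rx":0,"ry":0,"rz":0,"gripper":0.5},
    {"dx":0,"dy":130,"dz":0,"rx":0,"ry":0,"rz":0,"gripper":0.5},
  ],
)

```text
t: 21.32
eef_pos: [0.4579, 0.031, 0.3078]
ee_rot: [-3.141, 0.0, -1.629]
force: [-0.1, 0.2, -0.4]
width: 0.0439
gripper_force: 0.0
```

```bash
python3 - <<'E'
from h import *
import pickle
s=arm.get_state(); print(s['t'],s['eef_pos'],s['force'],s['width'])
f=arm.grab_frame('scene'); f0=pickle.load(open('f0.pkl','rb'))['scene']
cv2.imwrite('pics/s4.png',cv2.resize(f['frame'][150:360,90:370],(800,600),interpolation=2)[...,::-1])
o=np.array([.5895,.0807]);yaw=-.0585;x=np.array([np.cos(yaw),np.sin(yaw)]);y=np.array([-x[1],x[0]])
for n,c in(('before',f0),('now',f)):
    D=cloud(c); z=D[...,2]; L=(D[...,:2]-o)@np.c_[x,y]*1e3
    for Yc in(140,-60):
        m=(z>.212)&(z<.235)&(abs(L[...,0])<25)&(abs(L[...,1]-Yc)<45)
        if m.sum()>20: print(n,Yc,m.sum(),cv2.minAreaRect(L[m].astype(np.float32)),z[m].max())
E
```

```text
21.3167 [0.45790874 0.03098976 0.30784138] [-0.08107952  0.24747058 -0.44256698] 0.043948159021375534
before 140 280 ((1.5823254585266113, 143.8699951171875), (15.50270938873291, 44.019168853759766), 0.970902144908905) 0.2271692589766907
now 140 276 ((1.2610907554626465, 143.560302734375), (15.21767520904541, 44.30732727050781), 0.8823981881141663) 0.22716495040587614
now -60 224 ((0.8299059867858887, -56.76178741455078), (16.4365291595459, 44.03399658203125), 1.3142378330230713) 0.2271563378579483
```

View pics/s4.png

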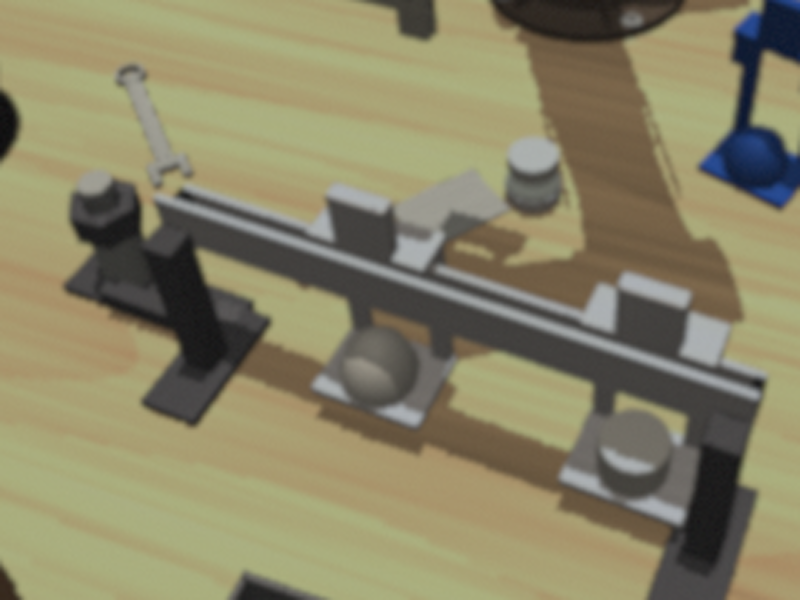

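Both carriers hang upright in the picture: the new one at crop (360,290) and the old one at (655,380), which has not moved. Their tab tops are level and the nut is down on its boss, so I'm handing in.

```bash
python3 -c "
from station import arm
print(arm.job_done())"
```

```text
the job is handed in; nothing more can be done
None
```

I ran the jam nut down to its stop on the boss, then hung the carrier upright in the channel at rail y ≈ -57 mm; the carrier already hanging there did not move, and the job was handed in at about 21 s of the 61 s allowed.

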